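Hang the second parts basket to dry and blow it off

ROBOT

A 6-joint arm with a two-finger parallel gripper is mounted at the origin on a cart in front of the work surface, level with it; the furniture and walls round the work are solid. World frame = base frame: x ahead of the robot, y to its left, z up, the work surface at z = 0. Lengths are in mm, angles in rad, forces in N, time in s.
With the tool pointing down it reaches from about 275 to 750 mm from the base axis. Payload 10.2 kg.
Tool frame: the origin (TCP) lies at the very end of the fingers, on their centre line; the grasp point (between the pads) lies 19 mm behind it (ctrl.grip_depth is the distance from the TCP to the grasp point, in mm); z points along the fingers, x is the direction in which the jaws open and shut, and the axes are right-handed (so a half turn about z gives the same grasp; the last joint's range is limited). The gripper opens to 85 mm and grips with 20 to 120 N. Pads are 22 mm wide; open, the fingers measure 114 mm over their backs; the gripper's body (76 mm by 85 mm) begins 54 mm behind the grasp point. The pads swing forward as they close: fully open they stand 13 mm farther back than shut.
Start: joints at [0.966, 0.313, 1.498, -0, 1.331, -0.223], TCP at [195.623, 487.199, 231.294] pointing down, gripper open.
Joint ranges: [-2.94, 2.94], [-0.97, 2.17], [0.19, 2.56], [-1.23, 4.37], [0.02, 3.11], [-2.88, 2.88]. Speed limits (rad/s): [2.39, 2.39, 3.01, 3.14, 3.14, 3.14].

INTERFACE

Orientations are given as a unit quaternion [w, x, y, z].
In Python, from rig import ctrl gives the robot as it stands.
- The arm moves only by the tool play_rows, never from a script. Its argument "motion" is a list of rows, each a list of 2 entries, a list of its own where there are three numbers: the shift along the tool's x, y, z in mm, then the turn, a rotation vector about the tool's x, y, z in degrees. A call has 1 to 20 rows; each row shifts and turns the commanded pose from where the row before left it, along the tool's axes as they then stand; what a row does not reach is not made up. A row lasts 1/12 s, in which the tool goes at most 41.7 mm and 7.16 degrees, less where a joint would pass 70% of its speed; a pose out of reach is approached as far as the arm can. A call with a gripper value outside its range is refused whole. "fingers" is the finger opening in mm, from 0 to 85.4, set as the call begins (left out, the last holds). The fingers move at their own pace and stop on an object; "squeeze" is the grip in N (left out, the last holds). Time passes only in rows, so rows that do not move let the fingers close. It gives the time, the measured TCP pose, the force and the opening at its end, in the units of the state.
- ctrl.sense(): the state, without advancing time (a new reading comes with each control period).
- ctrl.capture(name): name is "scene" or "side" or "wrist"; returns the picture (400x640x3 uint8, red, green, blue); there is no depth.
- ctrl.get_calibration(name): a dict with "K" (3x3 intrinsics, pixels), "R" (3x3) and "t" (3): a world point X has camera coordinates R X + t; the wrist camera has in their place "tool_from_camera" (4x4, takes a point from camera to tool coordinates, whose origin is the TCP and whose axes are the tool frame's). Camera axes: x right, y down, z forward; pixel columns grow to the right and rows downward; lengths in mm; the calibration is good to about 2 mm. A picture is of the moment at which its call begins: read the wrist's pose just before it. get_calibration takes no time and is no camera call.
- ctrl.finish_job(): hands the job in, once; it reports no verdict.
Trained networks look in the newest picture that a camera, given by its name, has taken for a name from the list of things; names that differ only in an ending like _2 or _b are one class to them, and where a whole thing is asked for, a point or a joint stands for the part that bears it (a point fixed in the world has none). Each returns a list of dicts, best first, with "p" (0 to 1); they miss things now and then, are a little off and sometimes report something else, mostly with a low value. They report only what shows in the picture. A call takes as long as a camera call.
- ctrl.spot_in(camera, name): "position" ([column, row] as shares, 0 to 1, of the picture: columns of its width, rows of its height, amid what is visible of it).
The state is a dict: "time_s": time; "joints": joint angles; "dq": joint speeds; "tau": joint torques, N m; "eef_pos": TCP position; "ee_rot": TCP orientation; "force": force on the tool from outside, world axes, zero at the start; "wrist_torque": the same for the moment, N m; "grip_width": opening from 0.0 (shut) to 1.0 (fully open).
Only numpy, scipy, OpenCV 4.12 (cv2) and the standard library are available. Lean on these libraries where they do the work, as an engineer would, in place of code of your own. Each camera call takes 0.05 s, during which the arm holds its last target. There are 200 camera calls.

TASK

The little wire basket of ring castings standing on the bench has just been rinsed: lift it by its bail, keep it upright, and hang it on the draining hook of the drying station in front of the basket that already hangs there, without knocking that one off. With both baskets hanging free, push the black palm plunger of the station's air valve down to its stop for a moment to blow them off, then let it spring back up. Leave the other things on the bench where they are.

Things in the scene. Friction and masses are not known exactly. Their poses are not given: they have to be found in the camera images.
- station: Drying station, fixed: grey base plate 180 x 240 x 12 mm (x, y) with drip tray, post, hook and air valve. Origin: centre of its underside, on the bench. Its -x is the way the hook points (roughly to the robot). Hook along its x at y = +50 mm; post, 181 mm high, at x +72, y +50; valve block 44 x 44 mm, 54 high, at x -35, y -65. A nozzle pipe under 55 mm high lies between valve and tray.
- hook_seat (a point): On the flat top of the hook strip, 175 mm above the bench, in the free front part where the second basket belongs; axes as the station's. The strip is level, 12 mm wide (y), 4 mm thick, and runs along x from the post's clamp head (91 mm towards +x of this point) to an upturned lip (40 mm towards -x). It is open only at the lip: a bail must come over the lip from the front.
- hook_tip (a point): Top of the hook's upturned lip, its foremost point: 46 mm towards -x of hook_seat and 12 mm above the strip's top face.
- first_basket_crown (a point): Centre of the underside of the bail's crown of the first basket (same make and size as the second), which hangs loose on the back half of the hook, 40 to 55 mm behind hook_seat; its x axis lies along the hook.
- second_basket_centre (a point): Centre of the second basket (60 to 130 g), 56 mm above its foot, z up. It stands on the bench left or right of the station. Wire tub 36 (x) x 40 (y) x 30 mm high, rings fixed in it. A rigid strip bail (9 mm wide in x) stands over it in its y-z plane: upright legs, 45 mm apart over their outsides in y, from the tub up to 99 mm; grip these along y, 80 mm above the foot. Symmetric under a half turn.
- second_basket_crown (a point): Centre of the underside of the second basket's bail crown, 110 mm above its foot (54 above its centre). From the legs' tops at 99 mm, shoulders slope in to this flat crown, 23 mm long in y, 2.5 mm thick. When it hangs, this point lies on the hook strip's top face.
- plunger (a joint): Travel of the air valve's palm plunger: 0 = up, 0.012 m = down on its stop. Spring: about 1.4 N to start, 4.8 N at the stop; it springs back by itself.
- plunger_top (a point): Centre of the top of the plunger's black mushroom head (36 mm across), 90 mm above the bench when up; it is pressed straight down. Behind it, 81 mm towards the station's +x, stands the station's air bottle, 46 mm across, 106 mm high.
- copper_dish: Shallow copper dish, 78 mm across, 18 mm high, left or right of the station; origin at its foot. To be left alone.
- flux_bottle: Small glass bottle with two brushes, 42 x 47 x 133 mm, right rear; origin at its foot. To be left alone.
- ring_box: Closed walnut box with brass catch, 70 x 86 x 43 mm, left rear; origin under its centre. To be left alone.
- tweezers: Steel tweezers lying near the bench's front edge, 126 mm long, 9 mm high; origin under the centre. To be left alone.

How it is judged:
By the outcome, as a careful person would: the job done as asked, in the order asked, and still so for the second after the job is handed in, with the robot touching nothing.
It also fails if it takes over 64 s, if anything falls off the work surface, if the arm or the gripper's body presses on something with over 40 N, if the wrist force passes 120 N, or if a joint passes its speed limit or range.

## Working session

There is one attempt and no reset: what is moved stays moved. The work goes in short steps, Python scripts to look and compute and a tool call to move; the robot and the scene stay as the last step left them, time stands still between calls to the robot, and variables do not carry over. Pictures are saved under pics/ and viewed, about 8 in all and at most 12, crops included, and the job is handed in when it is done.

Besides the shell and the picture viewer there is one more tool, called after "Emit:" by a JSON object that holds its "api" and its "payload". play_rows: Moves the arm, as the interface text tells. Its arguments: {"type":"object","properties":{"motion":{"type":"array"},"fingers":{"type":"number"},"squeeze":{"type":"number"}},"required":["motion"]}

```bash
mkdir -p pics; python3 - <<'E'
from rig import ctrl
import cv2, numpy as np
s=ctrl.sense(); print(s['time_s'],s['eef_pos'],s['ee_rot'],s['grip_width'])
for c in ['scene','side']:
    im=ctrl.capture(c); cv2.imwrite(f'pics/{c}0.png',im[:,:,::-1])
    k=ctrl.get_calibration(c); print(c,np.round(k['K'],1).tolist(),np.round(k['R'],4).tolist(),np.round(k['t'],1).tolist())
    for n in ['hook_seat','hook_tip','first_basket_crown','second_basket_centre','second_basket_crown','plunger_top','station','copper_dish']:
        r=ctrl.spot_in(c,n); print(n,[(round(d['p'],2),round(d['position'][0]*640),round(d['position'][1]*400)) for d in r[:3]])
E
```

```text
0.0 [195.46759178 486.98029386 230.74161917] [ 2.22648562e-04  8.28423562e-01  5.60101774e-01 -5.96285998e-04] 1.0031353516628634
scene [[435.0, 0.0, 322.7], [0.0, 435.0, 198.9], [0.0, 0.0, 1.0]] [[0.0375, -0.9992, 0.0128], [-0.7737, -0.0372, -0.6324], [0.6324, 0.0138, -0.7745]] [-14.4, 487.3, 875.4]
hook_seat [(0.96, 292, 209)]
hook_tip [(0.78, 296, 208)]
first_basket_crown [(0.51, 275, 188), (0.26, 310, 198), (0.18, 216, 175)]
second_basket_centre [(0.73, 428, 223)]
second_basket_crown [(0.76, 428, 223)]
plunger_top []
station [(0.97, 294, 207)]
copper_dish [(0.8, 198, 232), (0.73, 275, 185)]
side [[473.5, 0.0, 322.5], [0.0, 473.5, 202.7], [0.0, 0.0, 1.0]] [[0.992, -0.1264, -0.0038], [-0.0749, -0.5627, -0.8232], [0.1019, 0.8169, -0.5677]] [-513.2, 164.2, 1486.4]
hook_seat [(0.64, 342, 218)]
hook_tip [(0.88, 338, 221)]
first_basket_crown [(0.59, 336, 193), (0.44, 335, 215)]
second_basket_centre []
second_basket_crown [(0.72, 343, 296)]
plunger_top [(0.57, 333, 215)]
station [(0.76, 338, 219), (0.7, 338, 192), (0.26, 333, 211)]
copper_dish [(0.74, 304, 183), (0.55, 341, 221)]
```

View pics/scene0.png

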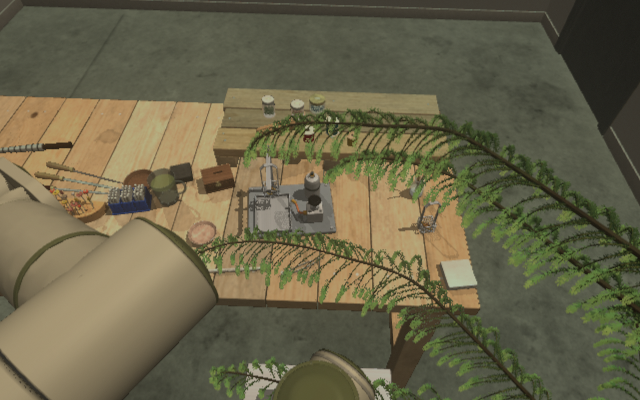

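View pics/side0.png

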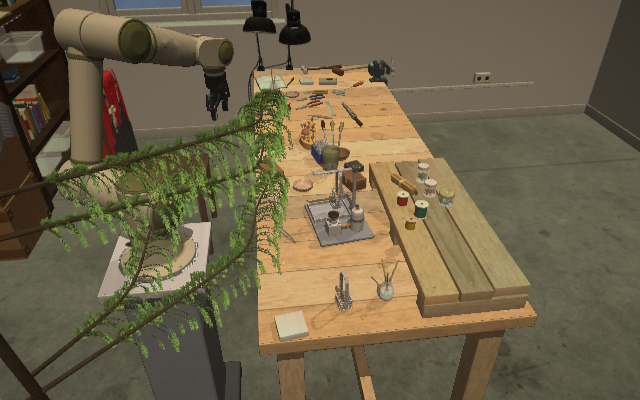

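Scene view: station near (290,207), second basket right of it at (428,218), dish at (202,233), foliage hanging between. Side view: hook arm (312–355, 168–175), plunger (333,215), second basket (343,290), flux bottle (385,290) beside it. I'll make enlarged crops next.

```bash
python3 - <<'E'
import cv2, numpy as np
a=cv2.imread('pics/scene0.png')[145:245,235:455]; b=cv2.imread('pics/side0.png')[150:320,285:415]
cv2.imwrite('pics/sceneC.png',cv2.resize(a,None,fx=3.6,fy=3.6,interpolation=cv2.INTER_CUBIC))
cv2.imwrite('pics/sideC.png',cv2.resize(b,None,fx=3.5,fy=3.5,interpolation=cv2.INTER_CUBIC))
E
```

```text
(no output)
```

View pics/sceneC.png

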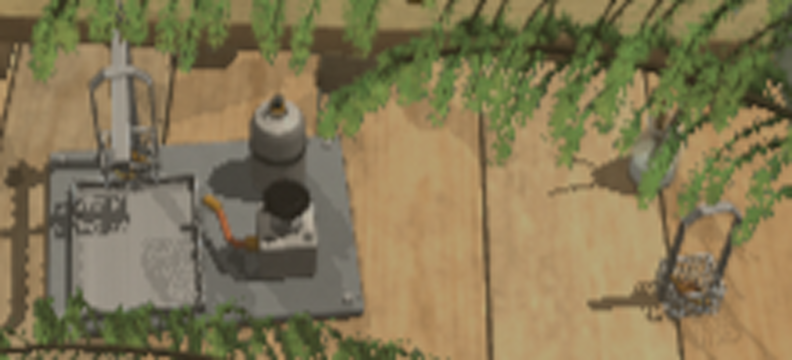

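View pics/sideC.png

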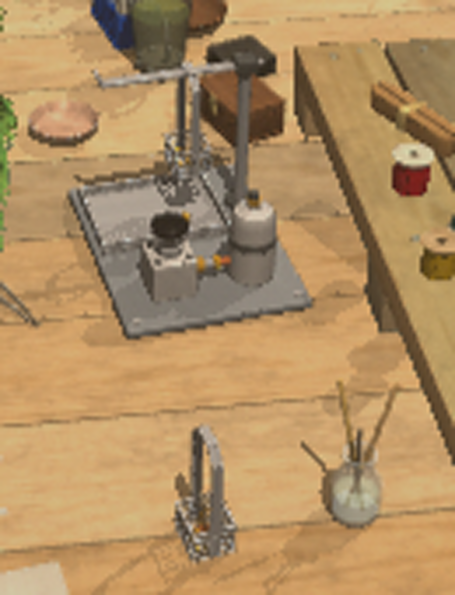

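Scene crop shows the plate corners, plunger (288,192 crop px), hook strip (120,120) and second basket bail (712,207). Side crop shows hook tip (97,75), plunger (170,222) and second basket crown (207,432), tub (205,530). Next, a pose fit.

```bash
cat > h.py <<'E'
from rig import ctrl
import numpy as np, cv2
from scipy.optimize import least_squares
from scipy.spatial.transform import Rotation as R
cal={c:ctrl.get_calibration(c) for c in ['scene','side','wrist']}
def fixed(c): k=cal[c]; return (np.array(k['K']),np.array(k['R']),np.array(k['t']))
def wristcam(s):
    q=s['ee_rot']; Rt=R.from_quat([q[1],q[2],q[3],q[0]]).as_matrix(); T=np.array(cal['wrist']['tool_from_camera'])
    Rwc=Rt@T[:3,:3]; twc=Rt@T[:3,3]+np.array(s['eef_pos']); return (np.array(cal['wrist']['K']),Rwc.T,-Rwc.T@twc)
def proj(cam,X):
    K,r,t=cam; p=(np.atleast_2d(X)@r.T+t)@K.T; return p[:,:2]/p[:,2:]
def tri(obs):
    f=lambda X:np.concatenate([(proj(c,X)[0]-p) for c,p in obs]); s=least_squares(f,[500,0,50]); return s.x,np.abs(s.fun).max()
def atz(cam,p,z):
    K,r,t=cam; d=r.T@np.linalg.inv(K)@[p[0],p[1],1]; o=-r.T@t; return o+d*(z-o[2])/d[2]
sc=lambda x,y:(235+x/3.6,145+y/3.6)
sd=lambda x,y:(285+x/3.5,150+y/3.5)
def yawm(a): return np.array([[np.cos(a),-np.sin(a)],[np.sin(a),np.cos(a)]])
E
python3 - <<'E'
from h import *
S,D=fixed('scene'),fixed('side')
pts=[(S,(90,-120,12),sc(325,140)),(S,(-90,-120,12),sc(362,313)),(S,(90,120,12),sc(50,155)),(S,(-35,-65,90),sc(288,192)),
(D,(-90,120,12),sd(70,190)),(D,(-90,-120,12),sd(128,335)),(D,(90,-120,12),sd(312,303)),(D,(-35,-65,90),sd(170,222))]
def w(q,l): l=np.array(l,float); return np.r_[q[:2]+yawm(q[2])@l[:2],l[2]]
f=lambda q:np.concatenate([proj(c,w(q,l))[0]-p for c,l,p in pts])
s=least_squares(f,[550,0,0],x_scale=[100,100,.1]); print('station',s.x,np.round(s.fun.reshape(-1,2),1).tolist())
q=s.x; inv=lambda X:np.r_[yawm(q[2]).T@(X[:2]-q[:2]),X[2]]
t=atz(D,sd(97,75),187);print('tip world',t,'local',inv(t)); 
t2=np.array([atz(S,sc(123,75),225)]);
print('plunger',w(q,(-35,-65,90)))
for n,a,b in [('crown',(713,207),(207,430)),('tub',(692,290),(205,530)),('legL',(682,235),(199,440)),('legR',(740,228),(217,450))]:
    print(n,tri([(S,sc(*a)),(D,sd(*b))]))
E
```

```text
station [5.80330391e+02 9.93270751e+01 1.43120133e-01] [[3.5, -2.1], [0.7, -1.0], [-1.0, -0.6], [-0.7, 0.5], [-1.7, -0.7], [-0.6, -0.8], [0.0, -1.2], [-0.7, -0.9]]
tip world [502.79396794 131.66116577 187.        ] local [-72.13179682  43.06267789 187.        ]
plunger [554.95932102  29.99952784  90.        ]
crown (array([ 539.15344971, -277.72796217,  114.17843393]), np.float64(0.41013276516505925))
tub (array([ 539.05906538, -282.83509817,   12.67463857]), np.float64(0.3562231683631012))
legL (array([ 535.5302602 , -260.07858351,   86.7122929 ]), np.float64(0.8150412182728815))
legR (array([ 538.0105864 , -296.59856873,  104.25097561]), np.float64(3.2366918245345744))
```

```bash
python3 - <<'E'
from h import *
S,D=fixed('scene'),fixed('side')
print(np.round(cal['wrist']['tool_from_camera'],3).tolist(),np.round(cal['wrist']['K'],0).tolist())
for c in (S,D): print('cam',-c[1].T@c[2])
for a in [(250,150),(203,245)]:
  for b in [(290,95),(275,170)]: print(a,b,tri([(S,a),(D,b)]))
print(R.from_quat([.828424,.5601,-.0006,.00022]).as_matrix().round(3).tolist())
E
```

```text
[[1.0, -0.0, 0.0, 0.611], [0.0, 0.956, 0.295, -75.74], [-0.0, -0.295, 0.956, -143.689], [0.0, 0.0, 0.0, 1.0]] [[303.0, 0.0, 319.0], [0.0, 303.0, 195.0], [0.0, 0.0, 1.0]]
cam [-176.00048173   -8.38322656  986.35429218]
cam [  369.92100869 -1186.72761166   976.97255439]
(250, 150) (290, 95) (array([419.17328642, 147.36201213, 416.14964728]), np.float64(9.58776741229893))
(250, 150) (275, 170) (array([457.94444254, 149.77180548, 287.75768371]), np.float64(28.043988621603972))
(203, 245) (290, 95) (array([338.87279265, 259.44177202, 281.32550806]), np.float64(35.788555262205534))
(203, 245) (275, 170) (array([383.02448681, 286.41334664, 111.29027455]), np.float64(0.08471765958373112))
[[0.373, 0.928, -0.001], [0.928, -0.373, -0.001], [-0.001, -0.0, -1.0]]
```

Emit:
{"api": "play_rows", "payload": {"motion": [[[-15,15,0],[0,0,0]],[[-28,28,0],[0,0,0]],[[-28,28,0],[0,0,0]],[[-28,28,0],[0,0,0]],[[-28,28,0],[0,0,0]],[[-28,28,0],[0,0,0]],[[-28,28,0],[0,0,0]],[[-28,28,0],[0,0,0]],[[-28,28,0],[0,0,0]],[[-28,28,0],[0,0,0]],[[-28,28,0],[0,0,0]],[[-28,28,0],[0,0,0]],[[-28,28,0],[0,0,0]],[[-28,28,0],[0,0,0]],[[-28,28,0],[0,0,0]],[[-28,28,0],[0,0,0]],[[-28,28,0],[0,0,0]],[[-28,28,0],[0,0,0]],[[-28,28,0],[0,0,0]],[[-28,28,0],[0,0,0]]], "fingers": 85}}

```text
time_s: 2.57
eef_pos: [499.8, -226.3, 231.3]
ee_rot: [0.0, 0.829, 0.56, 0.0]
force: [0.3, 2.0, 0.6]
grip_width: 0.994
```

Emit:
{"api": "play_rows", "payload": {"motion": [[[-24,25,0],[0,0,0]],[[-18,20,0],[0,0,0]],[[0,0,0],[0,0,-6]],[[0,0,0],[0,0,-6]],[[0,0,0],[0,0,-6]],[[0,0,0],[0,0,-4]],[[0,0,0],[0,0,0]],[[0,0,0],[0,0,0]]]}}

```text
time_s: 3.23
eef_pos: [525.5, -279.9, 231.3]
ee_rot: [-0.0, 0.707, 0.707, -0.0]
force: [0.1, -0.4, 0.3]
grip_width: 0.995
```

```bash
python3 - <<'E'
from h import *
s=ctrl.sense(); im=ctrl.capture('wrist'); cv2.imwrite('pics/w1.png',im[:,:,::-1]); W=wristcam(s)
print(s['time_s'],np.round(s['eef_pos'],1),np.round(s['ee_rot'],4),s['joints'])
for n in ['second_basket_crown','second_basket_centre']:
    r=ctrl.spot_in('wrist',n); print(n,[(round(d['p'],2),round(d['position'][0]*640),round(d['position'][1]*400)) for d in r[:3]])
print(proj(W,[[539,-280,112],[539,-280,15]]))
E
```

```text
3.2333 [ 525.5 -279.9  231.3] [-0.      0.7071  0.7071 -0.    ] [-6.85999947e-01  4.70367628e-01  1.27118525e+00  2.67892292e-06
  1.40013342e+00 -2.25674837e+00]
second_basket_crown [(0.8, 318, 190), (0.62, 584, 213)]
second_basket_centre [(0.68, 321, 194)]
[[318.36687242 203.49474859]
 [318.59259645 178.08706528]]
```

View pics/w1.png

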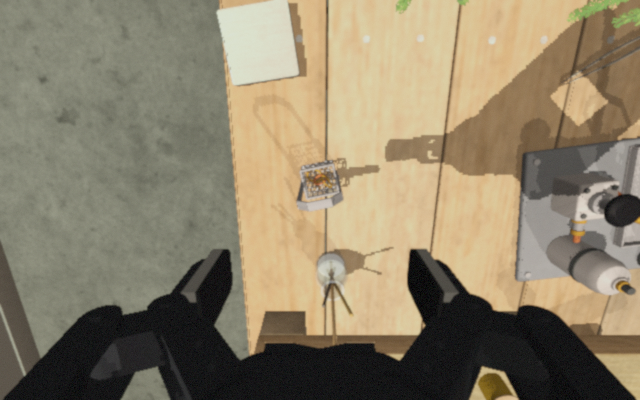

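Wrist view: the bail is seen from above with its crown near (319,202), slightly turned, tub (321,178). Flux bottle is at (332,270), plunger (622,210), station plate corner (520,280). Zooming for the bail yaw.

```bash
python3 - <<'E'
import cv2
b=cv2.imread('pics/w1.png')[140:320,265:385]
cv2.imwrite('pics/w1c.png',cv2.resize(b[:90],None,fx=6.5,fy=6.5,interpolation=cv2.INTER_CUBIC))
from h import *
S,D=fixed('scene'),fixed('side')
s=ctrl.sense(); W=wristcam(s)
for n,a,b in [('brushR',sd(397,388),(350,312)),('brushmid',sd(342,383),(333,345)),('bottle',sd(355,495),(332,270)),('brushL',sd(305,445),(327,300)),('plunger',sd(170,222),(622,210)),('corner',sd(312,303),(520,280)),('corner2',sd(128,335),(525,153)),('crown',sd(207,430),(320,203))]:
    print(n,tri([(D,a),(W,b)]))
E
```

```text
brushR (array([ 682.27789308, -242.66623324,   85.58546456]), np.float64(6.605390764071785))
brushmid (array([ 653.90739148, -267.69537894,  157.87181335]), np.float64(5.084619297031253))
bottle (array([ 665.95986492, -262.06325825,   15.42482653]), np.float64(0.24559054430858396))
brushL (array([ 638.88833472, -272.59592322,  110.96142813]), np.float64(8.174114464547756))
plunger (array([555.93014615,  31.22433854,  83.14276165]), np.float64(0.5964468508629182))
corner (array([691.41406434,   6.06394591,  -0.70882318]), np.float64(0.7060443437367496))
corner2 (array([510.3413218 , -24.86283312,   2.17399702]), np.float64(0.268049579243268))
crown (array([ 537.84087575, -278.48627225,  114.93975955]), np.float64(0.7582013145691917))
```

View pics/w1c.png

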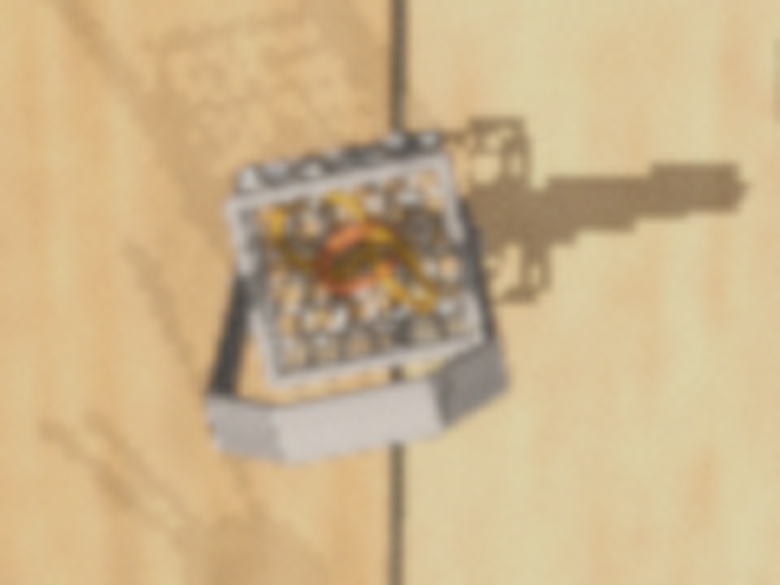

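Crop: crown quad corners (280,408),(437,378),(442,435),(290,462); tub rim (232,203),(450,157),(485,340),(275,380), so yaw is about 10–12°.

```bash
python3 - <<'E'
from h import *
s=ctrl.sense(); W=wristcam(s)
g=lambda L,z:np.array([atz(W,(265+x/6.5,140+y/6.5),z) for x,y in L])
c=g([(280,408),(437,378),(442,435),(290,462)],112.5); t=g([(232,203),(450,157),(485,340),(275,380)],32)
for q in (c,t):
    d=q[1]-q[0]+q[2]-q[3]; e=q[3]-q[0]+q[2]-q[1]
    print(q.mean(0), 'y dir angle',np.degrees(np.arctan2(d[1],d[0])),'len',np.linalg.norm(d)/2,'x',np.degrees(np.arctan2(e[1],e[0])),np.linalg.norm(e)/2)
E
```

```text
[ 540.08755804 -277.86369602  112.5       ] y dir angle 101.05269029237017 len 22.19284773880477 x 7.411567630222835 8.339094904310254
[ 539.23812497 -277.81194142   32.        ] y dir angle 101.72689625730195 len 39.32337362101229 x 11.956947678774661 34.17499652588483
```

Emit:
{"api": "play_rows", "payload": {"motion": [[[2,14,0],[0,0,0]],[[0,0,0],[0,0,-5.7]],[[0,0,0],[0,0,-5.6]],[[0,0,15],[0,0,0]],[[0,0,20],[0,0,0]],[[0,0,20],[0,0,0]],[[0,0,20],[0,0,0]],[[0,0,20],[0,0,0]],[[0,0,20],[0,0,0]],[[0,0,20],[0,0,0]],[[0,0,20],[0,0,0]],[[0,0,10],[0,0,0]],[[0,0,4],[0,0,0]],[[0,0,0],[0,0,0]],[[0,0,0],[0,0,0]]]}}

```text
time_s: 4.63
eef_pos: [540.0, -278.3, 63.3]
ee_rot: [0.001, 0.633, 0.774, 0.0]
force: [-0.3, 0.2, -0.8]
grip_width: 0.998
```

```bash
python3 - <<'E'
from h import *
s=ctrl.sense(); im=ctrl.capture('wrist'); cv2.imwrite('pics/w2.png',im[:,:,::-1])
print(s['time_s'],np.round(s['eef_pos'],1),np.round(s['force'],1))
E
```

```text
4.6333 [ 540.  -278.3   63.3] [-0.3  0.2 -0.8]
```

View pics/w2.png

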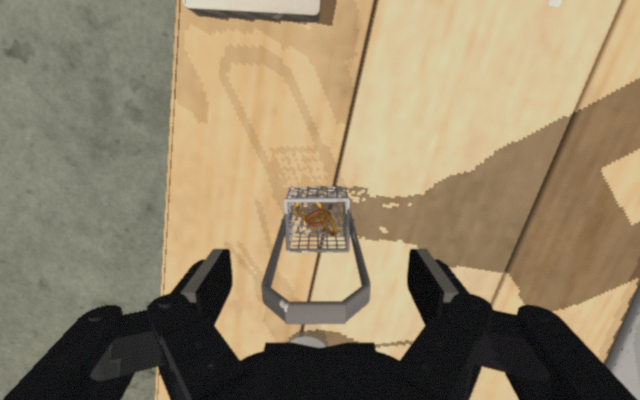

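The bail is square to and centred between the fingers (crown 316,305; fingers 222/415). Closing.

Emit:
{"api": "play_rows", "payload": {"motion": [[[0,0,0],[0,0,0]],[[0,0,0],[0,0,0]],[[0,0,0],[0,0,0]],[[0,0,0],[0,0,0]],[[0,0,0],[0,0,0]],[[0,0,0],[0,0,0]],[[0,0,0],[0,0,0]],[[0,0,0],[0,0,0]],[[0,0,0],[0,0,0]],[[0,0,0],[0,0,0]]], "fingers": 30, "squeeze": 35}}

```text
time_s: 5.52
eef_pos: [539.8, -278.2, 62.8]
ee_rot: [0.001, 0.633, 0.774, -0.0]
force: [0.2, -1.3, 5.2]
grip_width: 0.524
```

Emit:
{"api": "play_rows", "payload": {"motion": [[[0,0,-5],[0,0,0]],[[0,0,-15],[0,0,0]],[[0,0,-25],[0,0,0]],[[0,0,-30],[0,0,0]],[[0,0,-30],[0,0,0]],[[0,0,-30],[0,0,0]],[[0,0,-20],[0,0,0]],[[0,0,-10],[0,0,0]],[[0,0,0],[0,0,0]]]}}

```text
time_s: 6.27
eef_pos: [540.0, -278.1, 229.1]
ee_rot: [0.001, 0.633, 0.774, 0.0]
force: [-0.3, 0.5, -0.6]
grip_width: 0.517
```

```bash
python3 - <<'E'
from h import *
s=ctrl.sense(); im=ctrl.capture('wrist'); W=wristcam(s); cv2.imwrite('pics/w3.png',im[:,:,::-1])
sd_=ctrl.capture('side'); cv2.imwrite('pics/s3.png',sd_[:,:,::-1])
print(s['time_s'],np.round(s['eef_pos'],1),np.round(s['force'],1))
for n in ['hook_seat','hook_tip','first_basket_crown','plunger_top','second_basket_crown']:
    r=ctrl.spot_in('wrist',n); print(n,[(round(d['p'],2),round(d['position'][0]*640),round(d['position'][1]*400)) for d in r[:3]])
E
```

```text
6.2667 [ 540.  -278.1  229.1] [-0.3  0.5 -0.6]
hook_seat [(0.86, 571, 256)]
hook_tip [(0.98, 573, 255)]
first_basket_crown [(0.22, 320, 250)]
plunger_top [(0.67, 599, 250)]
second_basket_crown [(0.67, 320, 250)]
```

Emit:
{"api": "play_rows", "payload": {"motion": [[[10,2,-10],[0,0,0]],[[20,3,-10],[0,0,0]],[[30,4,-11],[0,0,0]],[[32,4,0],[0,0,0]],[[32,4,0],[0,0,0]],[[32,4,0],[0,0,0]],[[32,4,0],[0,0,0]],[[32,4,0],[0,0,0]],[[32,5,0],[0,0,0]],[[32,5,0],[0,0,0]],[[20,3,0],[0,0,0]],[[10,1,0],[0,0,0]],[[2,0,0],[0,0,3]],[[0,0,0],[0,0,0]],[[0,0,0],[0,0,0]]]}}

```text
time_s: 7.87
eef_pos: [519.1, 40.0, 258.6]
ee_rot: [0.0, 0.653, 0.757, -0.0]
force: [0.1, 0.2, -0.2]
grip_width: 0.521
```

```bash
python3 - <<'E'
from h import *
s=ctrl.sense(); im=ctrl.capture('wrist'); W=wristcam(s); cv2.imwrite('pics/w4.png',im[:,:,::-1])
np.savez('w4.npz',K=W[0],R=W[1],t=W[2])
cv2.imwrite('pics/w4c.png',cv2.resize(im[40:400,240:640,::-1],None,fx=1.6,fy=1.6,interpolation=cv2.INTER_CUBIC))
print(s['time_s'],np.round(s['eef_pos'],1),np.round(s['ee_rot'],4),np.round(s['force'],1))
for n in ['hook_seat','hook_tip','first_basket_crown','plunger_top']:
    r=ctrl.spot_in('wrist',n); print(n,[(round(d['p'],2),round(d['position'][0]*640),round(d['position'][1]*400)) for d in r[:3]])
E
```

```text
7.8667 [519.1  40.  258.6] [ 2.000e-04  6.529e-01  7.575e-01 -0.000e+00] [ 0.1  0.2 -0.2]
hook_seat [(0.66, 368, 200)]
hook_tip [(0.85, 368, 198), (0.21, 302, 206)]
first_basket_crown [(0.67, 408, 244)]
plunger_top [(0.56, 301, 207), (0.43, 319, 250)]
```

View pics/w4c.png

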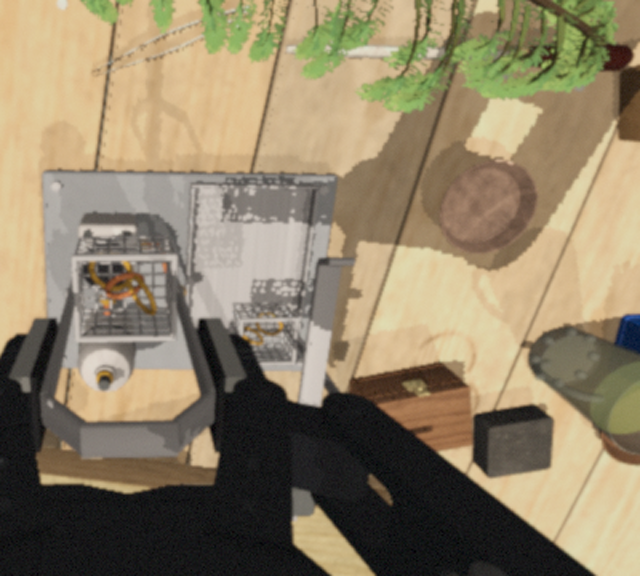

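Wrist view at the station: basket held upright; plate corners at crop (45,172), (336,175); hook strip from (330,262) down to (300,500), right of the gripper; first basket tub behind it (270,335). One zoom on the hook.

```bash
python3 - <<'E'
import cv2
b=cv2.imread('pics/w4.png')[190:300,420:480]
cv2.imwrite('pics/w4h.png',cv2.resize(b,None,fx=5.4,fy=5.4,interpolation=cv2.INTER_CUBIC))
E
```

```text
(no output)
```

View pics/w4h.png

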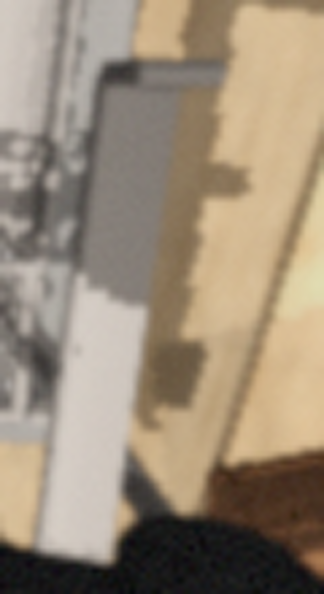

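Zoom: strip edges (100,85)→(38,545) and (182,90)→(113,550); lip top spans (140–228, 62).

```bash
python3 - <<'E'
from h import *
z=np.load('w4.npz'); W=(z['K'],z['R'],z['t'])
g=lambda x,y,h:atz(W,(420+x/5.4,190+y/5.4),h)
a,b,c,d=g(100,85,175),g(38,545,175),g(182,90,175),g(113,550,175)
print('left',a,b,'right',c,d)
for p,q in ((a,b),(c,d)): print('yaw',np.degrees(np.arctan2((q-p)[1],(q-p)[0])))
print('width',np.linalg.norm((a-c)[:2]),'lip',g(140,62,187),g(228,62,187),g(184,62,187))
h=lambda x,y,z:atz(W,(240+x/1.6,40+y/1.6),z)
fr,fl=h(45,172,12),h(336,175,12); print('plate',fr,fl,np.degrees(np.arctan2(-(fl-fr)[0],(fl-fr)[1])),np.linalg.norm(fl-fr))
D=fixed('side')
print('tip tri',tri([(D,sd(97,75)),(W,(454.1,202))]))
E
```

```text
left [508.37100909 134.9782727  175.        ] [586.10830815 145.67568384 175.        ] right [507.34755208 147.12200506 175.        ] [585.23329054 157.88400183 175.        ]
yaw 7.835248561478552
yaw 7.867127421794545
width 12.186783822524037 lip [500.89432158 134.02447601 187.        ] [499.09437192 146.09613897 187.        ] [499.99434077 140.06034756 187.        ]
plate [509.54141345 -27.21818541  12.        ] [477.3777802  204.91637729  12.        ] 7.888448906207907 234.35220182885044
tip tri (array([502.59981657, 144.39621202, 178.84604477]), np.float64(0.44503793130905933))
```

Emit:
{"api": "play_rows", "payload": {"motion": [[[0,-18,0],[0,0,0]],[[0,-28,0],[0,0,0]],[[10,-28,0],[0,0,0.6]],[[25,0,0],[0,0,0]],[[30,0,0],[0,0,0]],[[25,0,0],[0,0,0]],[[12,0,0],[0,0,0]],[[0,0,15],[0,0,0]],[[0,0,25],[0,0,0]],[[0,0,25],[0,0,0]],[[0,0,25],[0,0,0]],[[0,0,14],[0,0,0]],[[0,0,4],[0,0,0]],[[0,0,0],[0,0,0]],[[0,0,0],[0,0,0]]]}}

```text
time_s: 9.37
eef_pos: [432.5, 130.4, 151.2]
ee_rot: [0.0, 0.657, 0.754, 0.0]
force: [0.3, 0.3, -0.5]
grip_width: 0.523
```

```bash
python3 - <<'E'
from h import *
s=ctrl.sense(); im=ctrl.capture('wrist'); cv2.imwrite('pics/w5.png',im[:,:,::-1]); W=wristcam(s)
q=s['ee_rot'];p=s['eef_pos'];a=2*np.arctan2(q[2],q[1]);x=np.array([np.cos(a),np.sin(a)]);y=np.array([np.sin(a),-np.cos(a)])
d=np.array([537.7,145.2])-p[:2]
print(s['time_s'],np.round(p,1),np.degrees(a),'dx',d@x,'dy',d@y,s['force'],s['joints'].round(2) if hasattr(s['joints'],'round') else s['joints'])
c=np.array(p)+[0,0,49.5]; print('crown expected',proj(W,c),'tip',proj(W,[500,140,187]))
side=ctrl.capture('side'); S=cv2.resize(side[130:260,270:400,::-1],None,fx=4,fy=4,interpolation=cv2.INTER_CUBIC)
w=cv2.resize(im[200:400,220:420,::-1],(520,520)); 
cv2.imwrite('pics/m5.png',cv2.resize(np.hstack([S,w]),None,fx=.76,fy=.76))
E
```

```text
9.3667 [432.5 130.4 151.2] 97.81907427954881 dx 0.324565877830862 dy 106.282066367582 [ 0.27133904  0.26119982 -0.47198927] [ 0.03  0.24  1.82  0.    1.08 -1.67]
crown expected [[317.1079704  314.79267262]] tip [[318.26830008 414.62165701]]
```

View pics/m5.png

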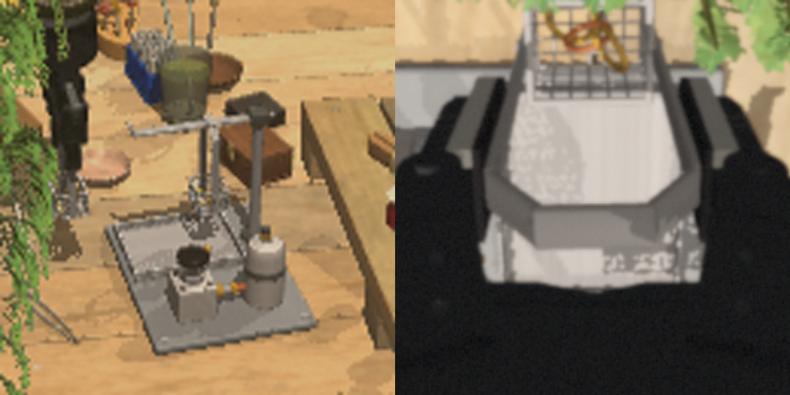

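Side view: basket held in front of the hook. Wrist view: crown centred (320,314) against an expected (317,315), which agrees. Moving in over the lip.

Emit:
{"api": "play_rows", "payload": {"motion": [[[-1,10,0],[0,0,0]],[[0,15,0],[0,0,0]],[[0,15,0],[0,0,0]],[[0,15,0],[0,0,0]],[[0,15,0],[0,0,0]],[[0,15,0],[0,0,0]],[[0,12,0],[0,0,0]],[[0,7,0],[0,0,0]],[[0,2,0],[0,0,0]],[[0,0,0],[0,0,0]],[[0,0,0],[0,0,0]]]}}

```text
time_s: 10.38
eef_pos: [536.6, 144.0, 150.5]
ee_rot: [-0.0, 0.657, 0.754, -0.0]
force: [-0.7, -0.3, -0.4]
grip_width: 0.52
```

Emit:
{"api": "play_rows", "payload": {"motion": [[[0,0,5],[0,0,0]],[[0,0,6],[0,0,0]],[[0,0,4],[0,0,0]],[[0,0,3],[0,0,0]],[[0,0,2],[0,0,0]],[[0,0,0],[0,0,0]],[[0,0,0],[0,0,0]]]}}

```text
time_s: 10.97
eef_pos: [537.0, 144.0, 130.3]
ee_rot: [-0.0, 0.657, 0.754, -0.0]
force: [-0.1, 0.7, -0.4]
grip_width: 0.521
```

```bash
python3 - <<'E'
from h import *
s=ctrl.sense(); im=ctrl.capture('wrist'); 
print(s['time_s'],np.round(s['eef_pos'],1),s['force'],s['wrist_torque'])
side=ctrl.capture('side'); S=cv2.resize(side[130:260,270:400,::-1],None,fx=4,fy=4,interpolation=cv2.INTER_CUBIC)
w=cv2.resize(im[200:400,220:420,::-1],(520,520)); 
cv2.imwrite('pics/m6.png',cv2.resize(np.hstack([S,w]),None,fx=.76,fy=.76))
E
```

```text
10.9667 [537.  144.  130.3] [-0.12402332  0.74544516 -0.44513629] [ 0.03567022  0.03528806 -0.0344739 ]
```

View pics/m6.png

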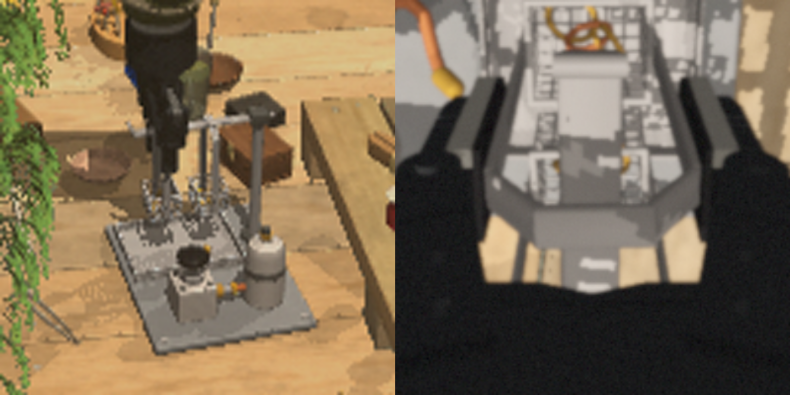

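The hook strip passes centrally under the crown between the legs, and the lip is in front. Lowering to touch.

Emit:
{"api": "play_rows", "payload": {"motion": [[[0,0,1],[0,0,0]],[[0,0,0],[0,0,0]],[[0,0,0.5],[0,0,0]],[[0,0,0],[0,0,0]]]}}

```text
time_s: 11.4
eef_pos: [537.0, 144.0, 128.7]
ee_rot: [-0.0, 0.657, 0.754, -0.0]
force: [-0.3, 0.4, -1.2]
grip_width: 0.517
```

Emit:
{"api": "play_rows", "payload": {"motion": [[[0,0,0.5],[0,0,0]],[[0,0,0],[0,0,0]],[[0,0,0],[0,0,0]]]}}

```text
time_s: 11.65
eef_pos: [537.0, 143.9, 128.3]
ee_rot: [-0.0, 0.657, 0.754, -0.0]
force: [-0.0, 0.5, -1.3]
grip_width: 0.518
```

Emit:
{"api": "play_rows", "payload": {"motion": [[[0,0,1],[0,0,0]],[[0,0,0],[0,0,0]],[[0,0,0],[0,0,0]]]}}

```text
time_s: 11.9
eef_pos: [537.2, 144.0, 127.6]
ee_rot: [0.0, 0.657, 0.754, 0.0]
force: [-1.3, -0.9, 2.4]
grip_width: 0.524
```

Emit:
{"api": "play_rows", "payload": {"motion": [[[0,0,0.5],[0,0,0]],[[0,0,0],[0,0,0]],[[0,0,0],[0,0,0]]]}}

```text
time_s: 12.15
eef_pos: [537.3, 144.0, 127.5]
ee_rot: [0.0, 0.657, 0.754, 0.0]
force: [-2.4, 0.5, 6.6]
grip_width: 0.52
```

Contact. Backing off slightly and releasing.

Emit:
{"api": "play_rows", "payload": {"motion": [[[0,0,-0.5],[0,0,0]],[[0,0,0],[0,0,0]]]}}

```text
time_s: 12.32
eef_pos: [537.2, 144.0, 127.6]
ee_rot: [0.0, 0.657, 0.754, 0.0]
force: [-1.2, -0.1, 4.5]
grip_width: 0.52
```

Emit:
{"api": "play_rows", "payload": {"motion": [[[0,0,0],[0,0,0]],[[0,0,0],[0,0,0]],[[0,0,0],[0,0,0]],[[0,0,0],[0,0,0]],[[0,0,0],[0,0,0]],[[0,0,0],[0,0,0]],[[0,0,0],[0,0,0]],[[0,0,0],[0,0,0]],[[0,0,0],[0,0,0]],[[0,0,0],[0,0,0]]], "fingers": 78}}

```text
time_s: 13.15
eef_pos: [537.0, 143.9, 127.3]
ee_rot: [-0.0, 0.657, 0.754, -0.0]
force: [0.3, -0.1, -0.1]
grip_width: 0.914
```

Emit:
{"api": "play_rows", "payload": {"motion": [[[0,0,-8],[0,0,0]],[[0,0,-15],[0,0,0]],[[0,0,-25],[0,0,0]],[[0,0,-30],[0,0,0]],[[0,0,-30],[0,0,0]],[[0,0,-20],[0,0,0]],[[0,0,-7],[0,0,0]],[[0,0,0],[0,0,0]]]}}

```text
time_s: 13.82
eef_pos: [537.5, 144.0, 264.0]
ee_rot: [0.001, 0.657, 0.754, 0.001]
force: [0.4, 0.4, -0.2]
grip_width: 0.91
```

```bash
python3 - <<'E'
from h import *
s=ctrl.sense(); im=ctrl.capture('wrist'); 
print(s['time_s'],np.round(s['eef_pos'],1),s['force'])
side=ctrl.capture('side'); S=cv2.resize(side[130:260,270:400,::-1],None,fx=4,fy=4,interpolation=cv2.INTER_CUBIC)
w=cv2.resize(im[100:360,140:400,::-1],(520,520),interpolation=cv2.INTER_CUBIC)
cv2.imwrite('pics/m7.png',cv2.resize(np.hstack([S,w]),None,fx=.76,fy=.76))
q=s['ee_rot'];p=s['eef_pos'];a=2*np.arctan2(q[2],q[1]);x=np.array([np.cos(a),np.sin(a)]);y=np.array([np.sin(a),-np.cos(a)])
cy,sy=np.cos(.137),np.sin(.137)
# station origin from hook axis and front corners of plate; plunger local (-35,-65)
A=np.array([493.5,88.85])+0*x; o=A+90*np.array([cy,sy]); pl=o+[-35*cy+65*sy,-35*sy-65*cy]
print('origin',o,'plunger',pl,'hook y check',([507.9,141.05]-o)@[-sy,cy])
for t in (pl,np.array([556,31])): d=t-p[:2]; print('dx',d@x,'dy',d@y)
E
```

```text
13.8167 [537.5 144.  264. ] [ 0.37652197  0.41303069 -0.1681735 ]
origin [582.65671521 101.14146589] plunger [556.8618291   31.97049039] hook y check 49.7442602780917
dx -113.62770510225009 dy 3.9279224566994113
dx -114.47177634865626 dy 2.941948457523882
```

View pics/m7.png

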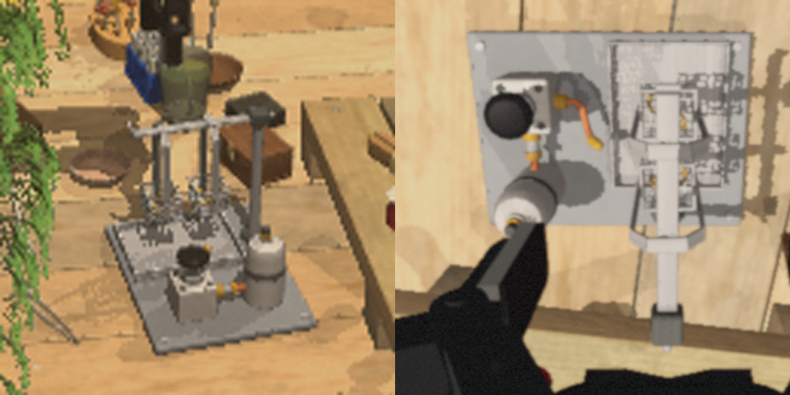

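Both baskets hang on the hook, separate and straight (crowns at right-panel (665,150) and (665,240)). The plunger estimates agree, so I'm moving over it with the fingers shut.

Emit:
{"api": "play_rows", "payload": {"motion": [[[-14,0,0],[0,0,0]],[[-25,1,0],[0,0,0]],[[-25,1,0],[0,0,0]],[[-25,1,0],[0,0,0]],[[-18,0,0],[0,0,0]],[[-7,0,0],[0,0,0]],[[0,0,15],[0,0,0]],[[0,0,25],[0,0,0]],[[0,0,30],[0,0,0]],[[0,0,30],[0,0,0]],[[0,0,30],[0,0,0]],[[0,0,20],[0,0,0]],[[0,0,8],[0,0,0]],[[0,0,2],[0,0,0]],[[0,0,0],[0,0,0]],[[0,0,0],[0,0,0]],[[0,0,0],[0,0,0]],[[0,0,0],[0,0,0]]], "fingers": 0}}

```text
time_s: 15.42
eef_pos: [556.0, 31.4, 103.3]
ee_rot: [0.001, 0.657, 0.754, 0.001]
force: [-0.3, -0.0, 0.6]
grip_width: -0.0
```

```bash
python3 - <<'E'
from h import *
s=ctrl.sense(); print(s['time_s'],np.round(s['eef_pos'],1),s['force'],s['grip_width'])
im=ctrl.capture('wrist'); side=ctrl.capture('side'); S=cv2.resize(side[130:260,270:400,::-1],None,fx=4,fy=4,interpolation=cv2.INTER_CUBIC)
w=cv2.resize(im[150:400,195:445,::-1],(520,520)); 
cv2.imwrite('pics/m8.png',cv2.resize(np.hstack([S,w]),None,fx=.76,fy=.76))
E
```

```text
15.4167 [556.   31.4 103.3] [-0.30998601 -0.01644225  0.63398218] -0.00010435116827625167
```

Emit:
{"api": "play_rows", "payload": {"motion": [[[0,0,5],[0,0,0]],[[0,0,6],[0,0,0]],[[0,0,4],[0,0,0]],[[0,0,3],[0,0,0]],[[0,0,3],[0,0,0]],[[0,0,2],[0,0,0]],[[0,0,0],[0,0,0]]]}}

```text
time_s: 16.1
eef_pos: [555.5, 31.4, 79.1]
ee_rot: [-0.0, 0.657, 0.754, -0.0]
force: [-2.3, 0.0, 3.6]
grip_width: -0.002
```

Emit:
{"api": "play_rows", "payload": {"motion": [[[0,0,1.5],[0,0,0]],[[0,0,1],[0,0,0]],[[0,0,0.5],[0,0,0]],[[0,0,0],[0,0,0]]]}}

```text
time_s: 16.43
eef_pos: [555.7, 31.4, 77.5]
ee_rot: [0.0, 0.657, 0.754, 0.0]
force: [-5.7, 0.1, 14.2]
grip_width: -0.002
```

On the stop (14 N, against the spring's 4.8 N). Holding briefly, then lifting off.

Emit:
{"api": "play_rows", "payload": {"motion": [[[0,0,0],[0,0,0]],[[0,0,0],[0,0,0]],[[0,0,0],[0,0,0]],[[0,0,0],[0,0,0]],[[0,0,0],[0,0,0]],[[0,0,0],[0,0,0]]]}}

```text
time_s: 16.93
eef_pos: [555.6, 31.4, 77.5]
ee_rot: [0.0, 0.657, 0.754, 0.0]
force: [-4.8, 0.1, 13.9]
grip_width: 0.0
```

Emit:
{"api": "play_rows", "payload": {"motion": [[[0,0,-4],[0,0,0]],[[0,0,-8],[0,0,0]],[[0,0,-15],[0,0,0]],[[0,0,-25],[0,0,0]],[[0,0,-30],[0,0,0]],[[0,0,-30],[0,0,0]],[[0,0,-30],[0,0,0]],[[0,0,-20],[0,0,0]],[[-15,0,-8],[0,0,0]],[[-20,0,0],[0,0,0]],[[-20,0,0],[0,0,0]],[[-10,0,0],[0,0,0]],[[0,0,0],[0,0,0]],[[0,0,0],[0,0,0]],[[0,0,0],[0,0,0]],[[0,0,0],[0,0,0]],[[0,0,0],[0,0,0]],[[0,0,0],[0,0,0]]]}}

```text
time_s: 18.43
eef_pos: [564.3, -32.4, 246.3]
ee_rot: [-0.0, 0.657, 0.754, 0.0]
force: [0.2, -0.6, -0.4]
grip_width: -0.005
```

```bash
python3 - <<'E'
from h import *
s=ctrl.sense(); print(s['time_s'],np.round(s['eef_pos'],1),s['force'])
side=ctrl.capture('side'); b=cv2.imread('pics/side0.png')[:,:,::-1]
m=ctrl.capture('wrist'); W=wristcam(s); D=fixed('side')
for c in ('side','wrist'):
  for n in ['first_basket_crown','second_basket_crown','plunger_top','hook_seat']:
    r=ctrl.spot_in(c,n); print(c,n,[(round(d['p'],2),round(d['position'][0]*640),round(d['position'][1]*400)) for d in r[:3]])
print('expected side: 2nd crown',proj(D,[537,145,110+2]),proj(D,[537,145,175-54]),'wrist crown',proj(W,[537,145,175]),'plunger',proj(W,[556,31.5,90]),proj(D,[556,31.5,90]))
# plunger dark blob centre and top row in side: before vs now
for I in (b,side):
  g=I[200:226,320:346].max(2)<60; ys,xs=np.nonzero(g); print('plunger dark',g.sum(),xs.mean()+320,ys.min()+200,ys.mean()+200)
d=np.abs(side.astype(int)-b).max(2)[165:235,290:400]>60; n,l,st,ce=cv2.connectedComponentsWithStats(d.astype(np.uint8))
print([(st[i,:5]+[290,165,0,0,0]).tolist() for i in range(1,n) if st[i,4]>12])
E
```

```text
18.4333 [564.3 -32.4 246.3] [ 0.2179156  -0.6061052  -0.38573281]
side first_basket_crown [(0.7, 336, 195), (0.54, 323, 193)]
side second_basket_crown [(0.49, 324, 192)]
side plunger_top [(0.52, 334, 215)]
side hook_seat [(0.8, 340, 221)]
wrist first_basket_crown [(0.56, 494, 235), (0.45, 424, 191)]
wrist second_basket_crown [(0.85, 508, 182)]
wrist plunger_top [(0.81, 379, 177)]
wrist hook_seat [(0.78, 424, 190)]
expected side: 2nd crown [[322.71428994 187.87297714]] [[322.70474899 185.62047521]] wrist crown [[557.62047498 203.24110722]] plunger [[381.60544394 179.70080479]] [[333.10636358 212.24135741]]
plunger dark 51 332.98039215686276 212 214.37254901960785
plunger dark 59 332.6949152542373 211 214.32203389830508
[[290, 165, 60, 47, 746], [294, 183, 17, 6, 53], [309, 203, 25, 15, 211]]
```

Emit:
{"api": "play_rows", "payload": {"motion": [[[0,0,0],[0,0,0]],[[0,0,0],[0,0,0]],[[0,0,0],[0,0,0]],[[0,0,0],[0,0,0]],[[0,0,0],[0,0,0]],[[0,0,0],[0,0,0]],[[0,0,0],[0,0,0]],[[0,0,0],[0,0,0]],[[0,0,0],[0,0,0]],[[0,0,0],[0,0,0]],[[0,0,0],[0,0,0]],[[0,0,0],[0,0,0]]]}}

```text
time_s: 19.93
eef_pos: [564.4, -33.0, 246.3]
ee_rot: [-0.0, 0.657, 0.754, -0.0]
force: [0.8, 0.2, -0.2]
grip_width: 0.002
```

```bash
python3 - <<'E'
from rig import ctrl
ctrl.capture('side')
print([(round(d['p'],2),[round(d['position'][0]*640),round(d['position'][1]*400)]) for d in ctrl.spot_in('side','first_basket_crown')[:3]])
print(ctrl.finish_job())
E
```

```text
[(0.72, [337, 193])]
the job is handed in; nothing more can be done
None
```

I lifted the basket by its bail legs, kept it upright, passed it over the lip and hung it about 8 mm in front of the hook seat. I then pressed the plunger to its stop for about 0.8 s, let go, moved the arm clear and handed in at about 20 s.

- **Baskets:** The picture after release showed both baskets hanging separately on the hook. After the press, the detector still found both in the side view, at (323,193) and (336,195). In the very last look before hand-in it reported only one, at (337,193). I had no pictures left to check this by eye, so I take it as a missed detection but have not confirmed it.
- **Plunger:** It reached its stop: the tool read 14 N at z = 77.5 mm, against about 5 N of spring force there. Afterwards it showed within a pixel of where it was before, so it had sprung back up.
- **Other things:** I never aimed the arm at the other items, and no unexpected contact force showed. I did not check their positions at the end.

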